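# Swap vials and show a vial base to the inspection camera

### The arm

A 6-joint arm with a two-finger parallel gripper is mounted at the origin on a cart in front of the work surface, level with it; the furniture and walls round the work are solid. World frame = base frame: x ahead of the robot, y to its left, z up, the work surface at z = 0. Lengths are in m, angles in rad, forces in N, time in s.
With the tool pointing down it reaches from about 0.425 to 0.95 m from the base axis. Payload 3.5 kg.
Tool frame: the origin (TCP) lies midway between the tips of the shut fingers; the grasp point (between the pads) lies ctrl.grasp_offset behind it (ctrl.grasp_offset is the distance from the TCP to the grasp point, in m); x points along the fingers, y is the direction in which the jaws open and shut, and the axes are right-handed (so a half turn about x gives the same grasp; the last joint's range is limited). The gripper opens to 85 mm and grips with 20 to 120 N. Pads are 22 mm wide; open, the fingers measure 114 mm over their backs; the gripper's body (76 mm by 85 mm) begins 54 mm behind the grasp point. The pads swing forward as they close: fully open they stand 13 mm farther back than shut.
Start: joints at [-1.454, 0.286, 1.577, -0, 1.279, -0.15], TCP at [0.178, -0.651, 0.231] pointing down, gripper open.
Joint ranges: [-2.77, 2.77], [-0.9, 2.22], [0.21, 2.48], [-1.53, 4.67], [0.24, 2.81], [-2.84, 2.84]. Speed limits (rad/s): [2.79, 2.79, 3.14, 3.14, 3.14, 3.14].

### API

Orientations are given as a unit quaternion [x, y, z, w].
In Python, from plant import readout, read_camera, sign_off, ctrl gives the robot as it stands.
- The arm moves only by the tool drive_tool, never from a script. Its argument "steps" is a list of rows, each a list of 5 numbers: the shift along the tool's x, y, z in cm, then the turn about the tool's x in degrees, then the opening, from 0 (shut) to 1 (fully open). A call has 1 to 10 rows; each row shifts and turns the commanded pose from where the row before left it, along the tool's axes as they then stand; what a row does not reach is not made up. A row lasts 1/10 s, in which the tool goes at most 50 mm and 8.59 degrees, less where a joint would pass 70% of its speed; a pose out of reach is approached as far as the arm can. A call is refused whole if a number of a shift passes 5 or a number of a turn 8.59, either way. A call with a gripper value outside its range is refused whole. The fingers move at their own pace and stop on an object; "force" is the grip in N (left out, the last holds). Time passes only in rows, so rows that do not move let the fingers close. It gives the time, the measured TCP pose, the force and the opening at its end, in the units of the state.
- readout.get_state(): the state, without advancing time (a new reading comes with each control period).
- read_camera(name): name is "scene" or "top"; returns a dict with "frame" (420x560x3 uint8, red, green, blue), "vertical_fov" (degrees; the focal length in pixels is half the picture's height over the tangent of half this angle, whatever the lens; pixels are square), "cx", "cy" (the principal point, pixels), "k1" (the pictures are not rectified: a ray, as slopes to the right and down, at radius r is drawn at 1 + k1 r^2 times it, then the intrinsics apply), "eye" and "orientation" of the camera in the world. Camera axes: x right, y up, looking along -z (the intrinsics and any distortion apply to the point x, -y, -z); pixel columns grow to the right and rows downward; lengths in m; the calibration is good to about 2 mm. A picture is of the moment at which its call begins. There is no depth.
- sign_off(): hands the job in, once; it reports no verdict.
The state is a dict: "time": time; "qpos": joint angles; "dq": joint speeds; "joint_efforts": joint torques, N m; "eef_pos": TCP position; "tcp_rot": TCP orientation; "contact_force": force on the tool from outside, world axes, zero at the start; "wrist_torque": the same for the moment, N m; "opening": opening from 0.0 (shut) to 1.0 (fully open).
Only numpy, scipy, OpenCV 4.12 (cv2) and the standard library are available. Lean on these libraries where they do the work, as an engineer would, in place of code of your own. Each camera call takes 0.05 s, during which the arm holds its last target. There are 200 camera calls.

### The job

The pink vial has been inspected and stands on the bench: put it back upright in its own red holder, seated fully home, and let go. Only then take the green vial out of its green holder and present it to the inspection camera: hold it in the air cap end up, tilted so that its base faces the lens squarely, centred on the lens axis and at the distance marked by the orange tip of the focus pointer. Finish while still holding it there steadily, without ever bumping the camera or its pointer, tipping over the pink vial, or disturbing the measuring cylinder, blue-lidded pot or timer.

Things in the scene. Friction and masses are not known exactly. Their poses are not given: they have to be found in the camera images.
- vial_pink: Glass vial with pink contents and a white ribbed cap with a red disc on top; 79 mm tall, 85 g nominal (mass varies): straight round body 44.4 mm diameter from 0 to 60 mm, cap 33 mm diameter from 60 to 78 mm. Origin at the centre of its underside, z from base to cap. Starts upright on the bench, ahead and to the left, behind the row of holders.
- vial_green: The same kind of vial (same sizes and mass) with green contents and a green disc on the white cap; origin at the centre of its underside, z from base to cap. Starts upright and seated in the green holder.
- holder_red: Red plastic single-vial holder, 66 x 66 mm, 30 mm high, fixed to the bench, with a round well in its centre from above: 48 mm diameter, 2 mm chamfer, 24 mm deep. Origin at the centre of its underside, z up; a seated vial's underside is 6 mm above it. It starts empty; it is the home of the pink vial. The red, green and grey holders trade places between runs, standing in a row along the front of the bench, to the left of the blue glove box.
- holder_green: The same holder in green plastic, home of the green vial.
- holder_grey: The same holder in grey plastic: an empty spare, not to be used. (The blue glove box between holders and camera is fixed, 240 x 120 mm, 85 mm high: carry things over it.)
- camera_stand: Inspection camera fixed to the bench at the right: dark foot 100 x 84 mm, grey tilted head with black lens barrel and white ring light (51 mm diameter). Origin on the bench directly below the centre of the lens front, which is 95 mm up; its own -x is the horizontal direction it looks (roughly towards the robot, yaw varies).
- focus (a point): The point in the air where the centre of the vial's underside belongs: on the lens axis, 90 mm in front of the lens, 173 mm above the bench. Its z axis is the lens axis, pointing from the lens up and out to the focus, 30 degrees off vertical, leaning towards the robot (towards the stand's own -x); its y axis is horizontal. The presented vial's own z axis lies along this z.
- pointer_tip (a point): Orange 9 mm ball at the end of the focus pointer, a steel rod 4.4 mm thick that runs parallel to the lens axis 50 mm beside it (on the focus frame's +y side) and ends level with the focus; so the tip is 50 mm along +y from the focus.
- cylinder_25: Bystander: clear measuring cylinder, 174 mm tall on a blue foot 48 x 55 mm, standing on the bench; origin at the centre of its underside.
- sample_pot_1: Bystander: white sample pot with a blue lid, 49 mm diameter, 59 mm high; origin at the centre of its underside.
- timer: Bystander: white timer with three buttons, 63 x 63 x 20 mm, lying on the bench; origin at the centre of its underside.
Not all that is in view belongs to the job. Leave any purple or yellow look-alike of the vial_pink alone.

How it is judged:
By the outcome, as a careful person would: the job done as asked, in the order asked, and still so for the second after the job is handed in, while the arm keeps its last pose, push and grip.
It also fails if it takes over 56 s, if anything falls off the work surface, if the arm or the gripper's body presses on something with over 40 N, if the wrist force passes 120 N, or if a joint passes its speed limit or range.

## Working session

There is one attempt and no reset: what is moved stays moved. The work goes in short steps, Python scripts to look and compute and a tool call to move; the robot and the scene stay as the last step left them, time stands still between calls to the robot, and variables do not carry over. Pictures are saved under pics/ and viewed, about 8 in all and at most 12, crops included, and the job is handed in when it is done.

Besides the shell and the picture viewer there is one more tool, called as name(argument=value, ...) on one line, values as JSON. drive_tool: Moves the arm, as the interface text tells. Its arguments: {"type":"object","properties":{"steps":{"type":"array","items":{"type":"array","items":{"type":"number"}}},"force":{"type":"number"}},"required":["steps"]}

```bash
mkdir -p pics; ls; cat > h.py <<'E'
import numpy as np, cv2
from scipy.spatial.transform import Rotation as R
from plant import readout, read_camera, sign_off, ctrl
def K(c):
    f=c["frame"].shape[0]/2/np.tan(np.radians(c["vertical_fov"])/2); return f
def ray(c,u,v):
    f=K(c); d=np.array([(u-c["cx"])/f,(v-c["cy"])/f]); p=d.copy()
    for _ in range(30): p=d/(1+c["k1"]*(p@p))
    return R.from_quat(c["orientation"]).apply([p[0],-p[1],-1.])
def at_z(c,u,v,z):
    e=np.array(c["eye"]); r=ray(c,u,v); return e+r*(z-e[2])/r[2]
def proj(c,P):
    q=R.from_quat(c["orientation"]).inv().apply(np.array(P)-c["eye"]); s=np.array([q[0],-q[1]])/-q[2]
    return s*(1+c["k1"]*(s@s))*K(c)+[c["cx"],c["cy"]]
E
python3 - <<'E'
from h import *
import pickle
print(readout.get_state(), ctrl.grasp_offset)
for n in("scene","top"):
    c=read_camera(n); pickle.dump(c,open(n+".pkl","wb")); print(n,{k:v for k,v in c.items() if k!="frame"})
    cv2.imwrite(f"pics/{n}0.png",cv2.resize(c["frame"][:,:,::-1],(800,600),interpolation=cv2.INTER_CUBIC))
E
```

```text
pics
{'time': 0.0, 'qpos': array([-1.45403569e+00,  2.87158521e-01,  1.57820123e+00,  4.01913538e-06,
        1.27863109e+00, -1.50014815e-01]), 'dq': array([-7.94317298e-06,  2.30328722e-04, -1.75065184e-03, -3.40603590e-04,
       -5.12344671e-04,  1.42253447e-03]), 'joint_efforts': array([ 1.09847133e-03, -4.05974114e+01, -2.92625427e+01, -1.24528724e-04,
        5.84094014e-03,  3.18218753e-06]), 'eef_pos': array([ 0.17788541, -0.6504393 ,  0.22993885]), 'tcp_rot': array([ 0.70084059,  0.0948872 , -0.70080967,  0.0931917 ]), 'contact_force': array([-0.23628692,  0.46870035,  0.3141019 ]), 'wrist_torque': array([ 0.03048361, -0.02341917,  0.04762568]), 'opening': 1.0038914395779506} 0.0187
scene {'vertical_fov': 56.88222837800312, 'cx': 270.24464522289384, 'cy': 210.32164478234745, 'k1': -0.05319319200706164, 'eye': array([-0.2418742 , -0.50642227,  0.61668025]), 'orientation': array([ 0.45443342, -0.22591458, -0.39634313,  0.76509149])}
top {'vertical_fov': 55.79224885676623, 'cx': 283.6169362732299, 'cy': 213.14236294850443, 'k1': -0.10057000123838675, 'eye': array([0.37562399, 0.03603979, 1.44963434]), 'orientation': array([-0.02390888,  0.04102811,  0.71354599, -0.69899726])}
```

View pics/scene0.png

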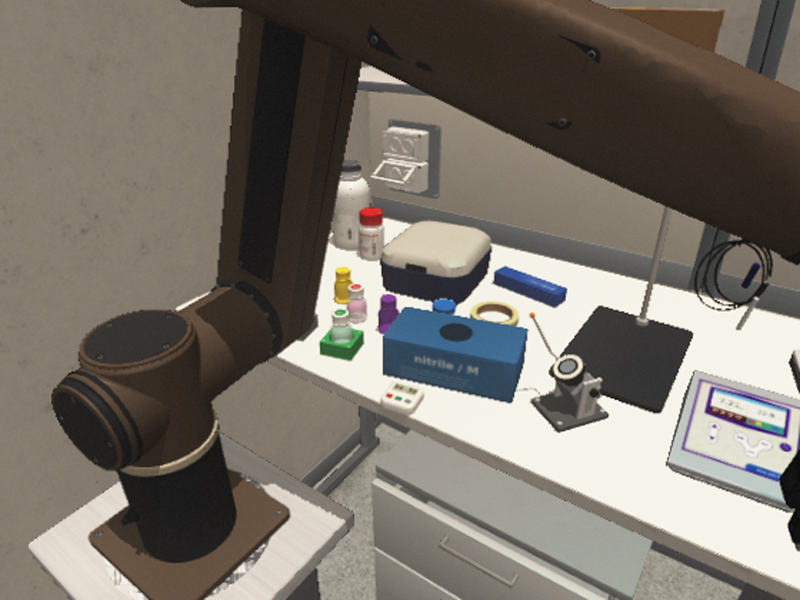

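View pics/top0.png

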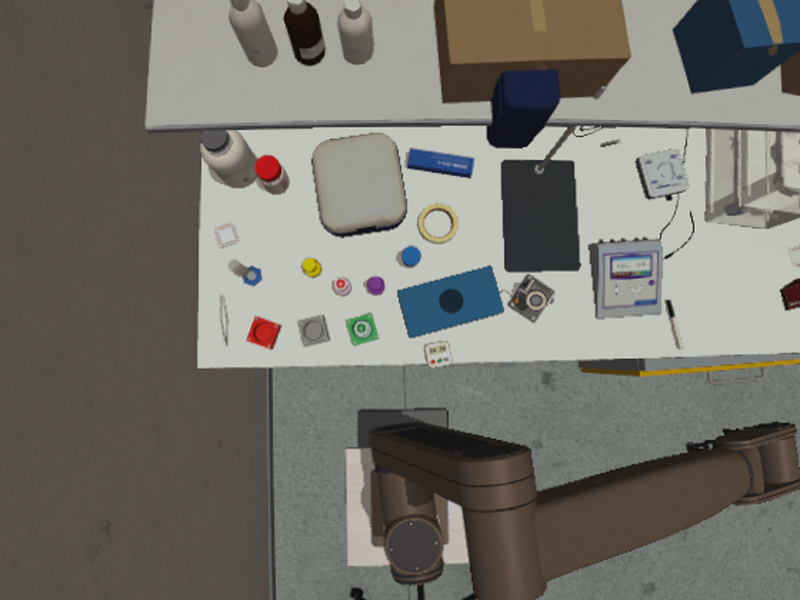

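The scene view shows the green holder and green vial at about (341,335), the pink vial at (356,303), and the camera at (570,390) with its orange tip at (532,316). In the top view the red, grey and green holders are at (264,333), (313,331) and (362,328), the pink cap is at (342,286), and the camera is at (533,298).

```bash
python3 - <<'E'
from h import *
import pickle
s,t=[pickle.load(open(n+".pkl","rb")) for n in("scene","top")]
def crop(c,x0,y0,w,h,k): return cv2.resize(c["frame"][y0:y0+h,x0:x0+w,::-1],(w*k,h*k),interpolation=cv2.INTER_CUBIC)
a=crop(t,345,180,50,50,8); b=crop(s,360,210,50,50,8)   # top cam, scene cam
d=crop(t,165,180,100,70,8)[:,:800]
b2=cv2.resize(np.hstack([a,b]),(800,400))
cv2.imwrite("pics/cam.png",b2); cv2.imwrite("pics/hold.png",d)
hsv=cv2.cvtColor(t["frame"],cv2.COLOR_RGB2HSV)
def blobs(nm,lo,hi,roi,z):
    m=cv2.inRange(hsv,lo,hi); x0,y0,x1,y1=roi; k=np.zeros_like(m);k[y0:y1,x0:x1]=m[y0:y1,x0:x1]
    n,_,st,ce=cv2.connectedComponentsWithStats(k)
    for i in range(1,n):
        if st[i,4]>8: print(nm,st[i],ce[i].round(1),at_z(t,*ce[i],z).round(4))
roi=(160,170,270,250)
blobs("red",(0,90,80),(8,255,255),roi,.03);blobs("red2",(170,90,80),(180,255,255),roi,.03)
blobs("green",(45,90,50),(85,255,255),roi,.03)
E
```

```text
red [172 222  24  22 350] [183.8 232.5] [0.4434 0.3592 0.03  ]
red2 [235 196   6   5  21] [237.8 197.9] [0.5644 0.1643 0.03  ]
green [243 220  21  22 174] [253.  230.3] [0.4465 0.111  0.03  ]
green [250 227   6   6  26] [252.5 229.2] [0.4506 0.1127 0.03  ]
```

View pics/cam.png

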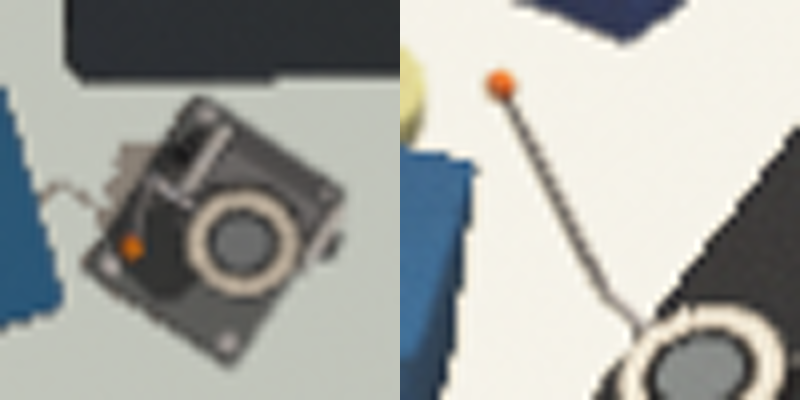

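View pics/hold.png

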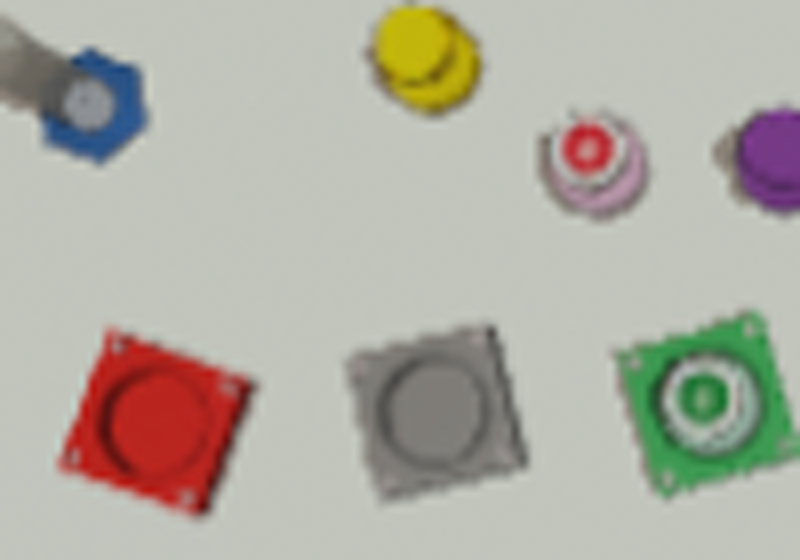

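The crops show the ball and lens ring at top crop (132,248) and (243,241), and at scene crop (100,86) and (301,370). The well centres for red, grey and green are about (157,422), (433,412) and (707,403). The purple vial is close to the pink one on the right and the yellow is up-left, so the jaw should run roughly along world x.

The tool can only roll about its vertical x axis. I will therefore get the 30° tilt by levering the gripped green vial against its own well rim.

```bash
python3 - <<'E'
from h import *
import pickle
from scipy.optimize import least_squares
s,t=[pickle.load(open(n+".pkl","rb")) for n in("scene","top")]
lt,bt,ls,bs=(374.9,209.6),(361,210.5),(397.1,255.7),(372,220.2)
print("lens top@.095",at_z(t,*lt,.095),"scene",at_z(s,*ls,.095)); print("ball top@.173",at_z(t,*bt,.173),"scene",at_z(s,*bs,.173))
for sg in(1,-1):
    def mod(p):
        L=np.array([p[0],p[1],.095]); d=np.array([np.cos(p[2]),np.sin(p[2]),0]) # d=stand -x heading
        y=sg*np.array([-d[1],d[0],0]); F=L+.09*(d*.5+np.array([0,0,np.cos(np.pi/6)])); return L,F,F+.05*y
    def res(p):
        L,F,B=mod(p); return np.r_[proj(t,L)-lt,proj(t,B)-bt,proj(s,L)-ls,proj(s,B)-bs]
    for g in(np.pi,-2.2,2.2):
        r=least_squares(res,[.45,-.28,g]); print(sg,r.cost.round(2),r.x.round(4),r.fun.round(1),"F",mod(r.x)[1].round(4))
w=lambda x,y:(165+x/8-.5,180+y/8-.5)
for n,p,z in(("pink cap",w(589,150),.079),("pink cap blob",(237.8,197.9),.079),("red well",w(157,422),.03),("grey",w(433,412),.03),("green well",w(707,403),.03),("green disc",(252.5,229.2),.085),("purple",w(785,150),.079),("yellow",w(415,45),.079),("cyl foot",w(95,105),.01)):
    print(n,at_z(t,*p,z).round(4))
E
```

```text
lens top@.095 [ 0.5062608  -0.31524886  0.095     ] scene [ 0.50705938 -0.31560005  0.095     ]
ball top@.173 [ 0.49666134 -0.24883691  0.173     ] scene [ 0.49551157 -0.24993467  0.173     ]
1 0.07 [ 0.5067 -0.3157  0.8859] [ 0.1 -0.1  0.1  0.1 -0.   0.1 -0.1 -0.2] F [ 0.5351 -0.2809  0.1729]
1 0.07 [ 0.5067 -0.3157 -5.3973] [ 0.1 -0.1  0.1  0.1 -0.   0.1 -0.1 -0.2] F [ 0.5351 -0.2809  0.1729]
1 0.07 [ 0.5067 -0.3157  0.8859] [ 0.1 -0.1  0.1  0.1 -0.   0.1 -0.1 -0.2] F [ 0.5351 -0.2809  0.1729]
-1 0.07 [ 0.5067 -0.3157  2.5619] [ 0.1 -0.1  0.1  0.1 -0.   0.1 -0.1 -0.2] F [ 0.469  -0.2911  0.1729]
-1 0.07 [ 0.5067 -0.3157 -3.7213] [ 0.1 -0.1  0.1  0.1 -0.   0.1 -0.1 -0.2] F [ 0.469  -0.2911  0.1729]
-1 0.07 [ 0.5067 -0.3157  2.5619] [ 0.1 -0.1  0.1  0.1 -0.   0.1 -0.1 -0.2] F [ 0.469  -0.2911  0.1729]
pink cap [0.5567 0.1586 0.079 ]
pink cap blob [0.5579 0.1597 0.079 ]
red well [0.4443 0.3581 0.03  ]
grey [0.4465 0.2341 0.03  ]
green well [0.4481 0.1115 0.03  ]
green disc [0.4477 0.1098 0.085 ]
purple [0.555  0.0734 0.079 ]
yellow [0.6044 0.2341 0.079 ]
cyl foot [0.5912 0.3915 0.01  ]
```

drive_tool(steps=[[0, 0, 0, -8.25, 1], [0, 0, 0, -8.25, 1], [0, 0, 0, -8.25, 1], [0, 0, 0, -8.25, 1], [0, 0, 0, -8.25, 1], [0, 0, 0, -8.25, 1], [0, 0, 0, -8.25, 1], [0, 0.6, -4.4, 0, 1], [0, 0.6, -4.4, 0, 1], [0, 0.6, -4.4, 0, 1]], force=40)

```text
time: 1.1
eef_pos: [0.2339, -0.5284, 0.2303]
tcp_rot: [0.569, 0.421, -0.568, 0.42]
contact_force: [0.1, -0.4, 0.2]
opening: 0.999
```

drive_tool(steps=[[0, 0.6, -4.4, 0, 1], [0, 0.6, -4.4, 0, 1], [0, 0.6, -4.4, 0, 1], [0, 0.6, -4.4, 0, 1], [0, 0.6, -4.4, 0, 1], [0, 0.6, -4.4, 0, 1], [0, 0.6, -4.4, 0, 1], [0, 0.6, -4.4, 0, 1], [0, 0.6, -4.4, 0, 1], [0, 0.6, -4.4, 0, 1]])

```text
time: 2.1
eef_pos: [0.4196, -0.1248, 0.2311]
tcp_rot: [-0.568, -0.421, 0.568, -0.421]
contact_force: [-0.1, -0.7, -0.4]
opening: 0.999
```

drive_tool(steps=[[0, 0.6, -4.4, 0, 1], [0, 0.6, -4.4, 0, 1], [0, 0.6, -4.4, 0, 1], [0, 0.6, -4.4, 0, 1], [0, 0.6, -3, 0, 1], [0, 0.6, -2, 0, 1], [0, 0, 0, 0, 1], [0, 0, 0, 0, 1]])

```text
time: 2.9
eef_pos: [0.5194, 0.079, 0.2307]
tcp_rot: [-0.568, -0.421, 0.569, -0.421]
contact_force: [-0.1, -1.0, -0.0]
opening: 1.0
```

```bash
cat >> h.py <<'E'
def to(tgt,yaw=None):
    """print pose and tool-axis shift in cm to world TCP target"""
    s=readout.get_state(); r=R.from_quat(s["tcp_rot"]); y=r.apply([0,1,0])
    print("t",round(s["time"],2),"tcp",s["eef_pos"].round(4),"yaw",np.degrees(np.arctan2(y[1],y[0])).round(2),"q",s["qpos"].round(2),"F",s["contact_force"].round(1),"op",round(s["opening"],3))
    print("x",r.apply([1,0,0]).round(4),"shift cm",(100*r.inv().apply(np.array(tgt)-s["eef_pos"])).round(2))
E
python3 -c "
from h import *
to([.558,.159,.031])
c=read_camera('top'); cv2.imwrite('pics/p5.png',cv2.resize(c['frame'][130:270,150:290,::-1],None,fx=4,fy=4,interpolation=2))"
```

```text
t 2.9 tcp [0.5194 0.079  0.2307] yaw -16.91 q [-0.04 -0.04  1.94 -0.    1.25  0.25] F [-0.1 -1.  -0. ] op 1.0
x [-1.5e-03 -4.0e-04 -1.0e+00] shift cm [19.96  1.39 -8.8 ]
```

drive_tool(steps=[[2, 0.35, -2.2, 0, 1], [2, 0.35, -2.2, 0, 1], [2, 0.35, -2.2, 0, 1], [2, 0.34, -2.2, 0, 1], [2, 0, 0, 0, 1], [0, 0, 0, 0, 1], [0, 0, 0, 0, 1]])

```text
time: 3.65
eef_pos: [0.5585, 0.158, 0.1313]
tcp_rot: [-0.568, -0.421, 0.569, -0.42]
contact_force: [0.8, 0.1, 0.4]
opening: 1.003
```

```bash
python3 -c "
from h import *
to([.558,.159,.025])
for n in('top','scene'):
  c=read_camera(n); u=proj(c,[.558,.159,.06]).astype(int); print(u); f=c['frame'][max(u[1]-50,0):u[1]+50,max(0,u[0]-50):u[0]+50,::-1]; cv2.imwrite('pics/p6%s.png'%n,cv2.resize(f,(400,400),interpolation=2))
a=np.hstack([cv2.imread('pics/p6top.png'),cv2.imread('pics/p6scene.png')]); cv2.imwrite('pics/p6.png',a)"
```

```text
t 3.65 tcp [0.5585 0.158  0.1313] yaw -17.04 q [ 0.1   0.18  1.89 -0.    1.07  0.4 ] F [0.8 0.1 0.4] op 1.003
x [-1.e-03 -3.e-04 -1.e+00] shift cm [10.63 -0.07 -0.09]
[238 198]
[248 205]
```

View pics/p6.png

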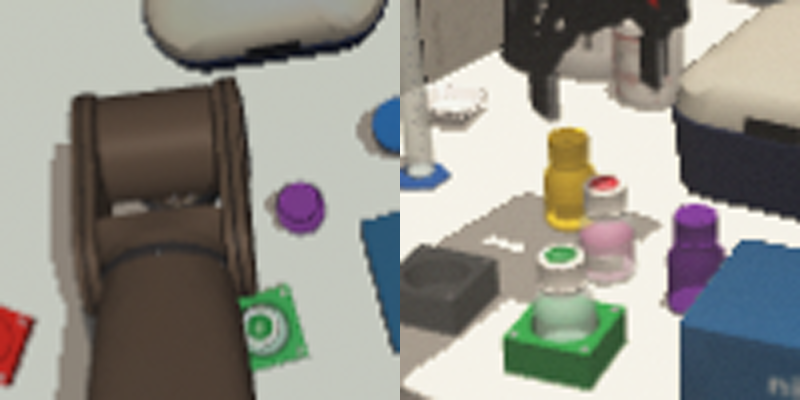

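The picture shows the open fingers straddling the line above the pink cap, with the finger midpoint at about 600 and the cap at 605. The purple and yellow vials are clear, so I'm descending.

drive_tool(steps=[[3, 0, 0, 0, 1], [3, 0, 0, 0, 1], [3, 0, -0.1, 0, 1], [1.63, 0, 0, 0, 1], [0, 0, 0, 0, 1], [0, 0, 0, 0, 0.6]])

```text
time: 4.35
eef_pos: [0.5602, 0.1599, 0.0264]
tcp_rot: [0.569, 0.42, -0.568, 0.421]
contact_force: [-0.3, 0.2, 0.6]
opening: 0.859
```

drive_tool(steps=[[0, 0, 0, 0, 0], [0, 0, 0, 0, 0], [0, 0, 0, 0, 0], [0, 0, 0, 0, 0], [0, 0, 0, 0, 0], [0, 0, 0, 0, 0]], force=50)

```text
time: 4.95
eef_pos: [0.5609, 0.1602, 0.0273]
tcp_rot: [0.569, 0.42, -0.567, 0.421]
contact_force: [-1.1, -0.4, 7.0]
opening: 0.505
```

drive_tool(steps=[[-1, 0, 0, 0, 0], [-3, 0, 0, 0, 0], [-3, 0, 0, 0, 0], [-1.5, -2, -2, 0, 0], [0, -3, -2.8, 0, 0], [0, -3, -2.8, 0, 0], [0, -3, -2.8, 0, 0], [0, -3, -2.8, 0, 0], [0, -2.57, -2.59, 0, 0], [0, 0, 0, 0, 0]])

```text
time: 5.95
eef_pos: [0.444, 0.3623, 0.1101]
tcp_rot: [-0.567, -0.423, 0.567, -0.422]
contact_force: [-0.1, -0.2, -0.6]
opening: 0.505
```

drive_tool(steps=[[0, 0, 0, 0, 0], [0, 0, 0, 0, 0], [0, 0, 0, 0, 0]])

```text
time: 6.25
eef_pos: [0.4473, 0.3584, 0.11]
tcp_rot: [-0.569, -0.42, 0.569, -0.42]
contact_force: [-0.9, -0.1, -1.4]
opening: 0.506
```

```bash
python3 -c "
from h import *
to([.5605-.1124,.160+.1995,.1])
c=read_camera('scene'); to([.5605-.1124,.160+.1995,.1]); import pickle; pickle.dump(c,open('s2.pkl','wb'))
u=proj(c,[.445,.36,.06]).astype(int);x0,y0=u-[50,45]; print(x0,y0); f=c['frame'][y0:y0+75,x0:x0+100,::-1]; cv2.imwrite('pics/p7.png',cv2.resize(f,(800,600),interpolation=2))"
```

```text
t 6.25 tcp [0.4473 0.3584 0.11  ] yaw -17.06 q [ 0.5   0.2   1.92 -0.    1.02  0.8 ] F [-0.9 -0.1 -1.4] op 0.506
x [-1.e-04 -3.e-04 -1.e+00] shift cm [ 1.    0.05 -0.13]
t 6.3 tcp [0.4473 0.3583 0.11  ] yaw -17.07 q [ 0.5   0.2   1.92 -0.    1.02  0.8 ] F [ 0.1  0.2 -1.4] op 0.504
x [-1.e-04 -2.e-04 -1.e+00] shift cm [ 1.    0.04 -0.13]
125 157
```

View pics/p7.png

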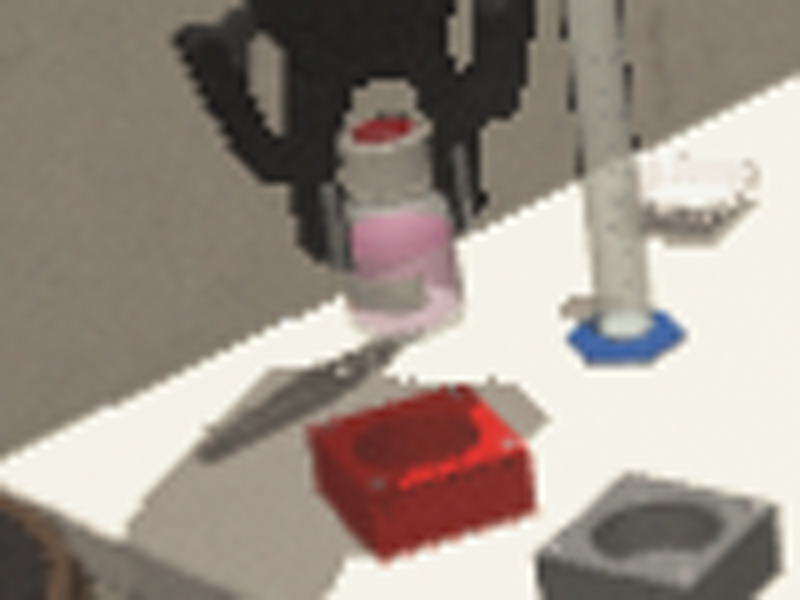

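The pink vial hangs with its disc at crop (383,130) and its base at about (403,318). The red well rim is centred at about (420,442).

```bash
python3 -c "
from h import *; import pickle
c=pickle.load(open('s2.pkl','rb')); w=lambda x,y:(125+x/8-.5,157+y/8-.5)
print('disc',at_z(c,*w(383,130),.1617),'well',at_z(c,*w(420,442),.03))
print('disc blob pred px of well model, corners')
for p in ([.4443,.3581,.03],[.4455,.3592,.03]): print((proj(c,p)-[125,157]+.5)*8)
print('vial base pred if at TCP',(proj(c,[.4473,.3584,.083])-[125,157]+.5)*8,'cap',(proj(c,[.4473,.3584,.1617])-[125,157]+.5)*8)
"
```

```text
disc [0.44378856 0.35328621 0.1617    ] well [0.44041182 0.35443712 0.03      ]
disc blob pred px of well model, corners
[421.04781371 435.44492054]
[421.42257061 433.45306607]
vial base pred if at TCP [408.45850188 311.97911688] cap [380.87703886 123.83714303]
```

drive_tool(steps=[[2, -0.2, 0, 0, 0], [2, 0, 0, 0, 0], [0.5, 0, 0, 0, 0], [0, 0, 0, 0, 0], [0.4, 0, 0, 0, 0], [0.4, 0, 0, 0, 0], [0, 0, 0, 0, 0]])

```text
time: 7.0
eef_pos: [0.4449, 0.36, 0.0571]
tcp_rot: [0.568, 0.421, -0.568, 0.421]
contact_force: [0.6, 0.2, -0.8]
opening: 0.506
```

drive_tool(steps=[[0.3, 0, 0, 0, 0], [0.3, 0, 0, 0, 0], [0, 0, 0, 0, 0]])

```text
time: 7.3
eef_pos: [0.4449, 0.3602, 0.0508]
tcp_rot: [0.569, 0.421, -0.568, 0.421]
contact_force: [0.8, 1.2, -0.4]
opening: 0.51
```

drive_tool(steps=[[0.5, 0, 0, 0, 0], [0.5, 0, 0, 0, 0], [0.5, 0, 0, 0, 0], [0, 0, 0, 0, 0]])

```text
time: 7.7
eef_pos: [0.4448, 0.3602, 0.0352]
tcp_rot: [0.568, 0.421, -0.568, 0.421]
contact_force: [0.7, 2.4, -2.3]
opening: 0.505
```

drive_tool(steps=[[0.2, 0, 0, 0, 0], [0.2, 0, 0, 0, 0], [0, 0, 0, 0, 0], [0, 0, 0, 0, 0]])

```text
time: 8.1
eef_pos: [0.445, 0.3602, 0.0333]
tcp_rot: [0.568, 0.421, -0.568, 0.421]
contact_force: [-2.2, 0.2, 5.9]
opening: 0.505
```

drive_tool(steps=[[0, 0, 0, 0, 0.7], [0, 0, 0, 0, 1], [0, 0, 0, 0, 1], [0, 0, 0, 0, 1], [0, 0, 0, 0, 1], [-1, 0, 0, 0, 1], [-3, 0, 0, 0, 1], [-4, 0, 0, 0, 1], [-4, 0, 0, 0, 1]])

```text
time: 9.0
eef_pos: [0.4444, 0.3597, 0.1536]
tcp_rot: [-0.568, -0.421, 0.569, -0.421]
contact_force: [-0.2, 0.3, 0.3]
opening: 1.0
```

drive_tool(steps=[[0, 0, 0, -8.5, 1], [0, 0, 0, -8.5, 1], [0, 0, 4, 0, 1], [0, 0, 4, 0, 1], [0, 0, 4, 0, 1], [0, 0, 4, 0, 1], [0, 0, 4, 0, 1], [0, 0, 4.5, 0, 1], [0, 0, 0, 0, 1], [0, 0, 0, 0, 1]])

```text
time: 10.0
eef_pos: [0.4452, 0.1142, 0.1528]
tcp_rot: [0.501, 0.499, -0.5, 0.5]
contact_force: [0.0, 0.4, -0.2]
opening: 0.998
```

```bash
python3 -c "
from h import *
to([.448,.111,.1])
a=[]
for n,P,z in(('top',[.445,.36,.05],0),('scene',[.445,.36,.05],0),('top',[.448,.111,.06],0),('scene',[.448,.111,.06],0)):
  c=read_camera(n); x0,y0=proj(c,P).astype(int)-[25,25]; print(n,x0,y0); a.append(cv2.resize(c['frame'][y0:y0+50,x0:x0+50,::-1],(300,300),interpolation=2))
cv2.imwrite('pics/p8.png',np.vstack([np.hstack(a[:2]),np.hstack(a[2:])]))"
```

```text
t 10.0 tcp [0.4452 0.1142 0.1528] yaw -0.12 q [ 0.03 -0.12  2.16  0.    1.1   0.03] F [ 0.   0.4 -0.2] op 0.998
x [ 1.2e-03  5.0e-04 -1.0e+00] shift cm [5.28 0.27 0.32]
top 157 206
scene 151 180
top 227 204
scene 212 200
```

View pics/p8.png

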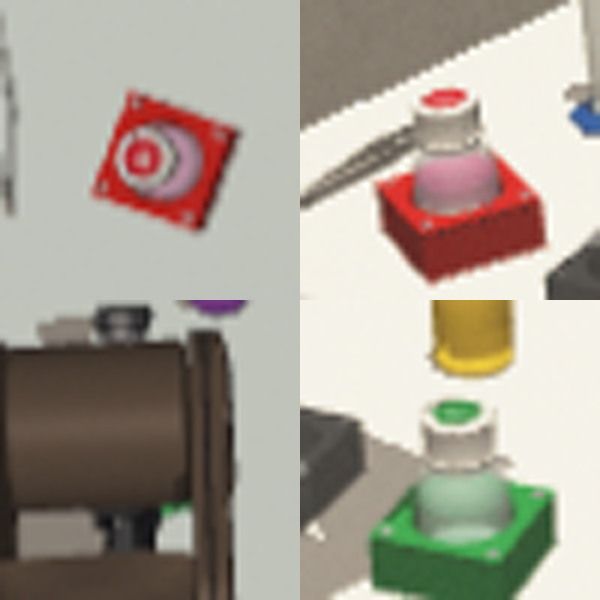

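The top row shows the pink vial seated upright in red with its disc at scene (443,97), matching the green vial's seating. The green disc is at scene (457,411).

```bash
python3 -c "
from h import *; import pickle
t=pickle.load(open('top.pkl','rb')); c=pickle.load(open('scene.pkl','rb'))
k=[.445,.36,.085]
print('scene',at_z(c,237.7,218,.085)-at_z(c,174.3,195.7,.085)+k)
print('top',at_z(t,252.5,229.2,.085)-at_z(t,180.5,231.8,.085)+k)"
```

```text
scene [0.45022409 0.11071728 0.085     ]
top [0.44922808 0.11163235 0.085     ]
```

drive_tool(steps=[[3, 0.22, 0.16, 0, 1], [3, 0.21, 0.16, 0, 1], [3, 0, 0, 0, 1], [2, 0, 0, 0, 1], [0.9, 0, 0, 0, 1], [0, 0, 0, 0, 1], [0, 0, 0, 0, 1]])

```text
time: 10.9
eef_pos: [0.45, 0.1123, 0.0338]
tcp_rot: [0.5, 0.5, -0.499, 0.501]
contact_force: [0.5, -0.1, 1.3]
opening: 1.0
```

drive_tool(steps=[[0, 0, 0, 0, 0.6], [0, 0, 0, 0, 0], [0, 0, 0, 0, 0], [0, 0, 0, 0, 0], [0, 0, 0, 0, 0], [0, 0, 0, 0, 0], [0, 0, 0, 0, 0]], force=30)

```text
time: 11.6
eef_pos: [0.4499, 0.1118, 0.034]
tcp_rot: [0.5, 0.5, -0.5, 0.5]
contact_force: [-2.0, 0.2, 5.9]
opening: 0.511
```

drive_tool(steps=[[-0.6, 0, 0, 0, 0], [-0.6, 0, 0, 0, 0], [0, 0, 0, 0, 0], [0, 0, 0.3, 0, 0], [0, 0, 0.3, 0, 0], [0, 0, 0.2, 0, 0], [0, 0, 0, 0, 0]])

```text
time: 12.3
eef_pos: [0.4493, 0.1063, 0.0459]
tcp_rot: [0.502, 0.501, -0.499, 0.498]
contact_force: [-2.9, 11.4, 5.7]
opening: 0.51
```

drive_tool(steps=[[0, 0, 0.2, 0, 0], [0, 0, 0.2, 0, 0], [0, 0, 0.2, 0, 0], [0, 0, 0.2, 0, 0], [0, 0, 0.1, 0, 0], [0, 0, 0, 0, 0], [0, 0, 0, 0, 0]])

```text
time: 13.0
eef_pos: [0.4494, 0.098, 0.0465]
tcp_rot: [0.503, 0.501, -0.499, 0.497]
contact_force: [-3.9, 12.6, 8.6]
opening: 0.512
```

```bash
python3 -c "
from h import *; import pickle
to([.4495,.111,.046])
c=read_camera('scene'); pickle.dump(c,open('s3.pkl','wb')); x0,y0=proj(c,[.4495,.1,.06]).astype(int)-[30,30]; print(x0,y0); cv2.imwrite('pics/p9.png',cv2.resize(c['frame'][y0:y0+50,x0:x0+60,::-1],(720,600),interpolation=2))"
```

```text
t 13.0 tcp [0.4494 0.098  0.0465] yaw -0.18 q [-0.01  0.06  2.22  0.01  0.87 -0.01] F [-3.9 12.6  8.6] op 0.512
x [-5.0e-04  7.9e-03 -1.0e+00] shift cm [ 0.06  0.01 -1.3 ]
211 196
```

View pics/p9.png

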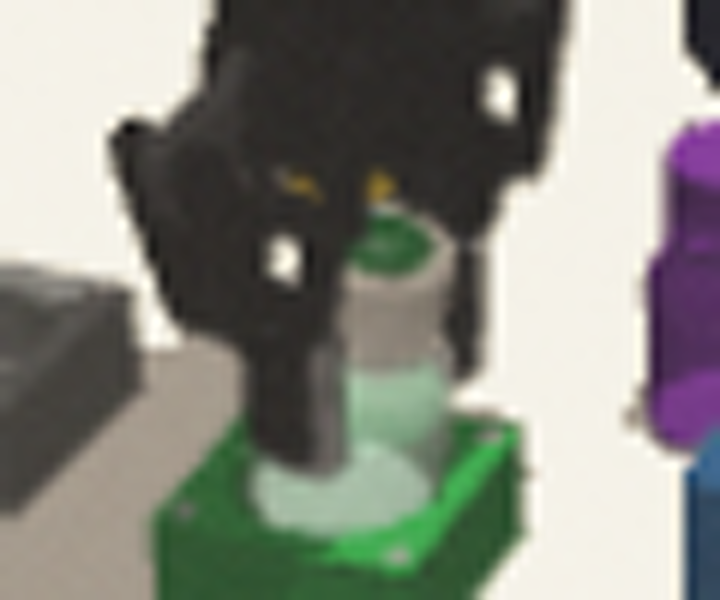

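The vial is pivoting in the grip as planned: the cap at (390,240) leans right of the base at (340,500), with about 12 N of push.

drive_tool(steps=[[0, 0, 0.2, 0, 0], [0, 0, 0.2, 0, 0], [0, 0, 0.2, 0, 0], [0, 0, 0.2, 0, 0], [0, 0, 0.1, 0, 0], [0, 0, 0, 0, 0], [0, 0, 0, 0, 0]])

```text
time: 13.75
eef_pos: [0.4495, 0.0883, 0.0464]
tcp_rot: [0.502, 0.501, -0.499, 0.498]
contact_force: [-3.0, 9.7, 9.5]
opening: 0.506
```

drive_tool(steps=[[0, 0, 0, 0, 0], [0, 0, 0, 0, 0], [-2, 0, 0, 0, 0], [-3, 0, 0, 0, 0], [-4, 0, 0, 0, 0], [-3, 0, 0, 0, 0], [0, 0, 0, 0, 0], [0, 0, 0, 0, 0], [0, 0, 0, 0, 0]], force=60)

```text
time: 14.65
eef_pos: [0.448, 0.0857, 0.1631]
tcp_rot: [0.499, 0.501, -0.501, 0.499]
contact_force: [0.4, -0.4, -0.1]
opening: 0.503
```

```bash
python3 -c "
from h import *; import pickle
to([.4495,.111,.046])
c=read_camera('scene'); pickle.dump(c,open('s4.pkl','wb')); x0,y0=proj(c,[.4495,.088,.19]).astype(int)-[30,22]; print(x0,y0); cv2.imwrite('pics/p10.png',cv2.resize(c['frame'][y0:y0+45,x0:x0+60,::-1],(800,600),interpolation=2))"
```

```text
t 14.65 tcp [0.448  0.0857 0.1631] yaw 0.03 q [-0.03 -0.14  2.16 -0.    1.13 -0.03] F [ 0.4 -0.4 -0.1] op 0.503
x [-3.5e-03  1.0e-04 -1.0e+00] shift cm [11.71  0.2  -2.53]
212 162
```

View pics/p10.png

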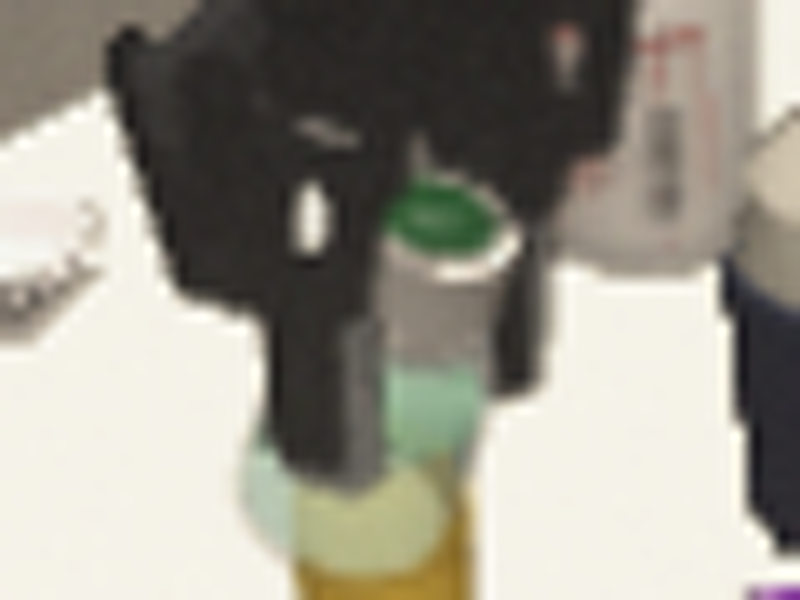

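The vial is lifted and clearly tilted. The disc centre is at crop (443,217), the base outline's left extreme is at x≈242 and its bottom extreme at y≈577.

```bash
cat >> h.py <<'E'
def vial_pts(B,a,h,r,n=72):
    a=a/np.linalg.norm(a); e=np.cross(a,[.3,.2,.1]); e/=np.linalg.norm(e); f=np.cross(a,e); p=np.linspace(0,2*np.pi,n)
    return B+h*a+r*(np.outer(np.cos(p),e)+np.outer(np.sin(p),f))
E
python3 -c "
from h import *; import pickle
from scipy.optimize import least_squares
c=pickle.load(open('s4.pkl','rb')); s=readout.get_state(); T=np.array([.448,.0857,.1631]); b=np.array([0,.8])
px=lambda P:((proj(c,P)+b-[212,162]+.5)*13.333)
def res(p):
    a=np.array([0,-np.sin(p[0]),np.cos(p[0])]); B=T+[p[3],p[1],p[2]]
    q=np.array([px(x) for x in vial_pts(B,a,0,.0222)]); d=px(B+a*.079)-[443,217]
    return np.r_[d,q[:,0].min()-242,q[:,1].max()-577,p[3]*3000]
for x in(0,):
  r=least_squares(res,[.5,.02,-.02,0],x_scale=[.1,.01,.01,.001]); print(np.degrees(r.x[0]),r.x[1:],r.fun.round(1))
for e in np.eye(4)*5:
  rr=least_squares(lambda p:res(p)-np.r_[e,0],r.x,x_scale=[.1,.01,.01,.001]);print(np.degrees(rr.x[0]-r.x[0]).round(2),(rr.x[1:3]-r.x[1:3]).round(4))
th=r.x[0];print('offset at TCP-level+24mm', )
g=np.linspace(.03,.06,4);print([(r.x[1]-np.sin(th)*k,r.x[2]+np.cos(th)*k) for k in g])
"
```

```text
22.8549237894302 [ 0.02089583 -0.01927052  0.00070208] [ 4.6 -8.1 -5.6  8.9  2.1]
0.8 [-0.0002  0.0005]
0.49 [ 0.0005 -0.0005]
-0.85 [-0.0011 -0.0002]
-0.49 [-0.0005 -0.0006]
offset at TCP-level+24mm
[(np.float64(0.009243857553300133), np.float64(0.008374214346700784)), (np.float64(0.005359866481552582), np.float64(0.017589126899437535)), (np.float64(0.0014758754098050317), np.float64(0.026804039452174286)), (np.float64(-0.002408115661942517), np.float64(0.03601895200491103))]
```

drive_tool(steps=[[0, 0, 0, -8.2, 0], [0, 0, 0, -8.2, 0], [0, 0, 0, -8.2, 0], [0, 0, 0, -8.2, 0], [0, 0, 0, -8.2, 0], [0, 0, 2, 0, 0], [0, 0, 0, 0, 0], [0, 0, 0, 0, 0]])

```text
time: 15.5
eef_pos: [0.4615, 0.0707, 0.1636]
tcp_rot: [0.293, 0.645, -0.294, 0.642]
contact_force: [-0.3, -0.0, -0.9]
opening: 0.503
```

```bash
python3 -c "
from h import *; import pickle
to([.4495,.111,.046]); T=readout.get_state()['eef_pos']
c=read_camera('scene'); pickle.dump((c,T,readout.get_state()['tcp_rot']),open('s5.pkl','wb')); x0,y0=proj(c,T+[0,0,.02]).astype(int)-[30,22]; print(x0,y0); cv2.imwrite('pics/p11.png',cv2.resize(c['frame'][y0:y0+45,x0:x0+60,::-1],(800,600),interpolation=2))"
```

```text
t 15.5 tcp [0.4615 0.0707 0.1636] yaw 40.98 q [-0.07 -0.11  2.13  0.    1.12 -0.78] F [-0.3 -0.  -0.9] op 0.503
x [-3.3e-03  5.0e-04 -1.0e+00] shift cm [11.76  1.76 -3.8 ]
220 164
```

View pics/p11.png

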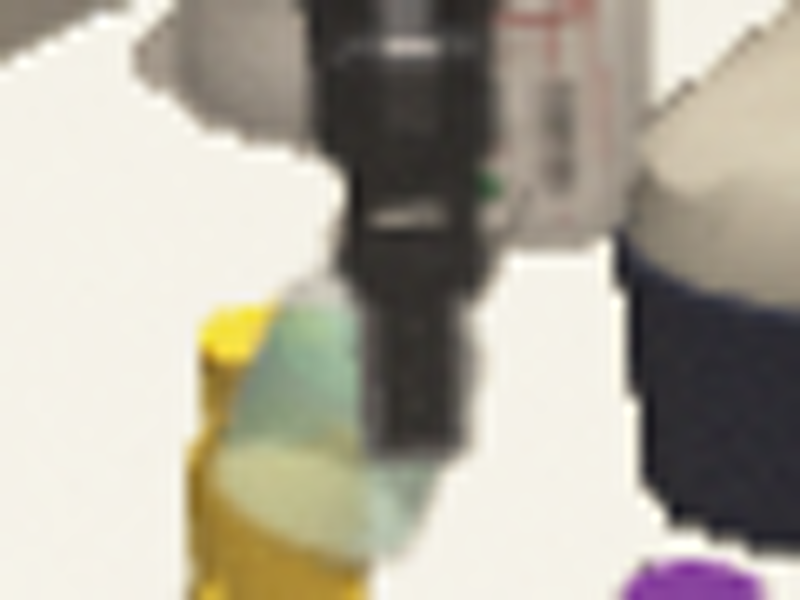

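```bash
cat > fit.py <<'E'
from h import *
from scipy.optimize import least_squares
def fit(c,T,q,org,k,pts,b=(0,.8),blur=.4):
    r=R.from_quat(q); X,Y,Z=-r.apply([1,0,0]),r.apply([0,1,0]),r.apply([0,0,1])
    px=lambda P:((proj(c,P)+b-org+.5)*k)
    def model(p):
        a=np.cos(p[0])*X+np.sin(p[0])*Z; B=T+p[1]*Z+p[2]*X+p[3]*Y; return B,a
    def res(p):
        B,a=model(p)
        h=cv2.convexHull(np.array([px(x) for x in np.vstack([vial_pts(B,a,0,.0222),vial_pts(B,a,.058,.0222)])],np.float32))
        return np.r_[[cv2.pointPolygonTest(h,(float(u),float(v)),True)-blur*k for u,v in pts],p[3]*4000,]
    s=least_squares(res,[.45,-.02,-.02,0],x_scale=[.1,.01,.01,.001],diff_step=1e-3,loss="soft_l1",f_scale=3)
    print("tilt",np.degrees(s.x[0]).round(2),"base rel TCP along Z,up,Y",s.x[1:].round(4),"res",s.fun.round(1)); return s,model(s.x)
E
python3 -c "
from fit import *; import pickle
c,T,q=pickle.load(open('s5.pkl','rb'))
pts=[(215,470),(228,425),(250,370),(275,315),(440,470),(425,510),(395,552),(375,563),(340,558),(290,540),(240,505)]
for bl in (0,.4): fit(c,T,q,[220,164],13.333,pts,blur=bl)
"
```

```text
tilt 27.53 base rel TCP along Z,up,Y [-0.0215 -0.0168  0.0001] res [ 3.6  8.1  2.9  0.3  9.2  3.7  6.6 -1.  -1.  -2.1 -0.2  0.3]
tilt 24.67 base rel TCP along Z,up,Y [-0.0214 -0.0181  0.    ] res [ 3.4  1.1 -0.9 -0.2  2.8 -0.4  4.3 -3.1 -2.  -1.2  2.   0.1]
```

drive_tool(steps=[[0, 0, 0, 8.57, 0], [0, 0, 0, 8.57, 0], [0, 0, 0, 8.57, 0], [0, 0, 0, 8.57, 0], [0, 0, 0, 8.57, 0], [0, 0, 0, 8.57, 0], [0, 0, 0, 8.57, 0], [0, 0, 0, 8.57, 0], [0, 0, 0, 8.57, 0], [0, 0, 0, 8.57, 0]])

```text
time: 16.55
eef_pos: [0.4616, 0.0712, 0.1644]
tcp_rot: [-0.653, -0.271, 0.654, -0.27]
contact_force: [-0.5, 0.1, -1.3]
opening: 0.506
```

drive_tool(steps=[[0, 0, 0, 8.57, 0], [0, 0, 0, 8.57, 0], [0, 0, 0, 8.57, 0], [0, 0, 0, 8.57, 0], [0, 0, 0, 8.57, 0], [0, 0, 0, 8.57, 0], [0, 0, 0, 8.57, 0], [0, 0, 0, 8.57, 0], [0, 0, 0, 8.57, 0], [0, 0, 0, 8.57, 0]])

```text
time: 17.55
eef_pos: [0.4616, 0.0712, 0.1644]
tcp_rot: [-0.663, 0.246, 0.663, 0.246]
contact_force: [0.0, -0.7, -0.0]
opening: 0.507
```

drive_tool(steps=[[0, 0, 0, 8.57, 0], [0, 0, 0, 0, 0], [0, 0, 0, 0, 0], [0, 0, 0, 0, 0]])

```text
time: 17.95
eef_pos: [0.4621, 0.0709, 0.1648]
tcp_rot: [-0.644, 0.292, 0.644, 0.292]
contact_force: [0.3, 1.0, -1.4]
opening: 0.505
```

```bash
python3 -c "
from h import *; import pickle
to([.4495,.111,.046]); T=readout.get_state()['eef_pos']
c=read_camera('scene'); pickle.dump((c,T,readout.get_state()['tcp_rot']),open('s6.pkl','wb')); x0,y0=220,164; f=c['frame'][y0:y0+45,x0:x0+60,::-1]; cv2.imwrite('pics/p12.png',cv2.resize(f,(800,600),interpolation=2))
"
```

```text
t 17.95 tcp [0.4621 0.0709 0.1648] yaw -138.8 q [-0.07 -0.11  2.13  0.    1.12  2.36] F [ 0.3  1.  -1.4] op 0.505
x [-4.e-04  1.e-04 -1.e+00] shift cm [11.88 -1.7   3.85]
```

View pics/p12.png

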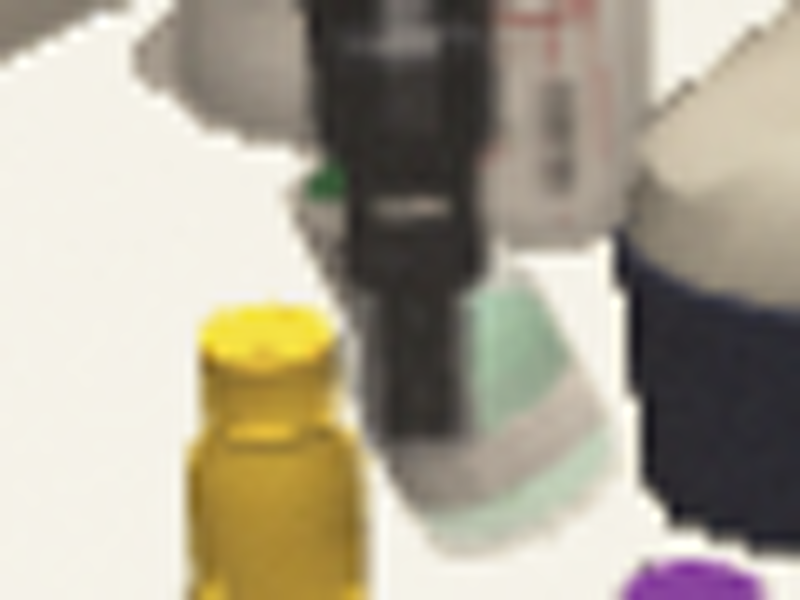

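The cap is left at (300,190). The body's right side runs from (535,275) to (605,410), the bottom is near (455,555) and the base's right corner near (615,440), all against a clean background.

```bash
python3 -c "
from fit import *; import pickle
c,T,q=pickle.load(open('s6.pkl','rb'))
pts=[(385,460),(410,505),(435,545),(460,556),(500,552),(560,523),(600,475),(615,440),(602,402),(570,340),(540,283)]
for b in((0,.8),(0,0)):
  for bl in (0,.4): s,(B,a)=fit(c,T,q,[220,164],13.333,pts,b=b,blur=bl); print((proj(c,B+.079*a)+b-[220,164]+.5)*13.333)
c,T,q=pickle.load(open('s5.pkl','rb'))
pts=[(215,470),(228,425),(250,370),(275,315),(440,470),(425,510),(395,552),(375,563),(340,558),(290,540),(240,505)]
for bl in (0,.4): fit(c,T,q,[220,164],13.333,pts,b=(0,0),blur=bl)
"
```

```text
tilt 25.22 base rel TCP along Z,up,Y [-0.0207 -0.0185 -0.0001] res [ 5.   3.5  3.2 -0.8 -3.1 -2.2  8.2  9.2  3.5  1.  -0.9 -0.3]
[337.59162074 162.0039858 ]
tilt 22.48 base rel TCP along Z,up,Y [-0.0206 -0.0201 -0.    ] res [-1.7 -0.5  1.8 -1.7 -2.8  0.1 10.9  1.9 -3.3 -2.2 -0.7 -0.1]
[355.35124245 161.50967226]
tilt 25.11 base rel TCP along Z,up,Y [-0.0206 -0.0209 -0.0001] res [ 4.8  3.4  3.1 -0.9 -3.1 -2.1  8.3  9.   3.3  0.9 -0.8 -0.3]
[338.39190075 162.41522169]
tilt 22.41 base rel TCP along Z,up,Y [-0.0205 -0.0224  0.    ] res [-1.8 -0.6  1.7 -1.7 -2.8  0.2 10.9  1.7 -3.5 -2.3 -0.7  0.1]
[355.89797439 161.99726064]
tilt 28.15 base rel TCP along Z,up,Y [-0.0219 -0.019  -0.    ] res [ 3.7  9.3  3.3  0.1  8.6  2.6  6.  -0.8 -0.7 -2.  -0.3 -0.1]
tilt 24.61 base rel TCP along Z,up,Y [-0.0215 -0.0205 -0.    ] res [ 3.3  1.  -1.  -0.3  2.7 -0.6  4.1 -3.2 -2.  -1.1  2.  -0. ]
```

Averaging the two mirrored views puts the tilt at about 25°, so I need roughly 5° more. I'll return to the well and lever about 4 mm further.

drive_tool(steps=[[0, 0, 0, -8.57, 0], [0, 0, 0, -8.57, 0], [0, 0, 0, -8.57, 0], [0, 0, 0, -8.57, 0], [0, 0, 0, -8.57, 0], [0, 0, 0, -8.57, 0], [0, 0, 0, -8.57, 0], [0, 0, 0, -8.57, 0], [0, 0, 0, -8.57, 0], [0, 0, 0, -8.57, 0]])

```text
time: 19.0
eef_pos: [0.4623, 0.0707, 0.165]
tcp_rot: [-0.67, -0.226, 0.67, -0.225]
contact_force: [-0.0, -0.1, -0.8]
opening: 0.504
```

drive_tool(steps=[[0, 0, 0, -8.57, 0], [0, 0, 0, -8.57, 0], [0, 0, 0, -8.57, 0], [0, 0, 0, -8.57, 0], [0, 0, 0, -8.57, 0], [0, 0, 0, -8.57, 0], [0, 0, 0, -1.7, 0], [3, -1.2, -2.1, 0, 0], [0, 0, 0, 0, 0], [0, 0, 0, 0, 0]])

```text
time: 20.0
eef_pos: [0.45, 0.0917, 0.1346]
tcp_rot: [-0.5, -0.5, 0.501, -0.499]
contact_force: [0.1, 0.3, -0.9]
opening: 0.506
```

```bash
python3 -c "
from h import *
to([.4495,.0915,.0464])"
```

```text
t 20.0 tcp [0.45   0.0917 0.1346] yaw -0.1 q [-0.02 -0.09  2.17 -0.    1.06 -0.02] F [ 0.1  0.3 -0.9] op 0.506
x [-1.4e-03 -4.0e-04 -1.0e+00] shift cm [ 8.82 -0.03  0.02]
```

drive_tool(steps=[[3, 0, 0, 0, 0], [3, 0, 0, 0, 0], [1.2, 0, 0, 0, 0], [0.8, 0, 0, 0, 0], [0.8, 0, 0, 0, 0], [0, 0, 0, 0, 0], [0, 0, 0, 0, 0]], force=30)

```text
time: 20.7
eef_pos: [0.4501, 0.0915, 0.0471]
tcp_rot: [-0.5, -0.5, 0.501, -0.499]
contact_force: [-2.7, -1.9, -0.8]
opening: 0.504
```

drive_tool(steps=[[0, 0, 0.2, 0, 0], [0, 0, 0.2, 0, 0], [0, 0, 0.2, 0, 0], [0, 0, 0, 0, 0], [0, 0, 0, 0, 0]])

```text
time: 21.2
eef_pos: [0.4504, 0.0884, 0.0475]
tcp_rot: [0.503, 0.5, -0.499, 0.497]
contact_force: [-2.3, 10.3, -1.0]
opening: 0.503
```

drive_tool(steps=[[0, 0, 0.15, 0, 0], [0, 0, 0.15, 0, 0], [0, 0, 0.1, 0, 0], [0, 0, 0, 0, 0], [0, 0, 0, 0, 0]])

```text
time: 21.7
eef_pos: [0.4502, 0.0854, 0.0477]
tcp_rot: [0.504, 0.501, -0.499, 0.496]
contact_force: [-2.8, 15.8, 1.2]
opening: 0.503
```

drive_tool(steps=[[0, 0, 0.15, 0, 0], [0, 0, 0.1, 0, 0], [0, 0, 0, 0, 0], [0, 0, 0, 0, 0], [0, 0, 0, 0, 0]])

```text
time: 22.2
eef_pos: [0.4502, 0.0822, 0.0476]
tcp_rot: [0.503, 0.501, -0.499, 0.497]
contact_force: [-2.6, 11.8, 1.8]
opening: 0.503
```

drive_tool(steps=[[0, 0, -0.4, 0, 0], [0, 0, 0, 0, 0], [-0.5, 0, 0, 0, 0], [-2.5, 0, 0, 0, 0], [-3, 0, 0, 0, 0], [-3, 0, 0, 0, 0], [-2.6, 0, 0, 0, 0]], force=60)

```text
time: 22.9
eef_pos: [0.4517, 0.0824, 0.1657]
tcp_rot: [0.501, 0.498, -0.5, 0.501]
contact_force: [0.8, 0.4, -0.7]
opening: 0.501
```

drive_tool(steps=[[0, 1.5, 0.7, 8.5, 0], [0, 0, 0, 8.5, 0], [0, 0, 0, 8.5, 0], [0, 0, 0, 8.5, 0], [0, 0, 0, 8.5, 0], [0, 0, 0, 8.5, 0], [0, 0, 0, 8.5, 0], [0, 0, 0, 8.5, 0], [0, 0, 0, 8.5, 0], [0, 0, 0, 8.5, 0]])

```text
time: 23.9
eef_pos: [0.4664, 0.0754, 0.164]
tcp_rot: [0.708, 0.027, -0.706, 0.028]
contact_force: [0.4, -0.1, -0.5]
opening: 0.505
```

drive_tool(steps=[[0, 0, 0, 8.5, 0], [0, 0, 0, 8.5, 0], [0, 0, 0, 8.5, 0], [0, 0, 0, 8.5, 0], [0, 0, 0, 8.5, 0], [0, 0, 0, 8.5, 0], [0, 0, 0, 3, 0], [0, 0, 0, 0, 0], [0, 0, 0, 0, 0], [0, 0, 0, 0, 0]])

```text
time: 24.9
eef_pos: [0.4657, 0.0759, 0.1634]
tcp_rot: [0.644, -0.294, -0.643, -0.294]
contact_force: [0.6, -0.2, -0.6]
opening: 0.498
```

```bash
python3 -c "
from h import *; import pickle
to([.462,.071,.1648]); T=readout.get_state()['eef_pos']
c=read_camera('scene'); pickle.dump((c,T,readout.get_state()['tcp_rot']),open('s7.pkl','wb'))
d0,T0,q0=pickle.load(open('s6.pkl','rb'))
# compare edges per row (old,new): right edge and left-bottom edge, via saturation/brightness vs white bench
for y in range(184,208,2):
  row=[]
  for cc in(d0,c):
    r=cc['frame'][y,244:268].astype(int); m=np.abs(r-[244,241,230]).sum(1); row.append(' '.join('%3d'%v for v in m))
  print(y,'|',row[0]);print('    |',row[1])
"
```

```text
t 24.9 tcp [0.4657 0.0759 0.1634] yaw -139.08 q [-0.05 -0.1   2.13 -0.    1.12  2.37] F [ 0.6 -0.2 -0.6] op 0.498
x [ 1.1e-03 -3.0e-04 -1.0e+00] shift cm [-0.14  0.6  -0.13]
184 | 349 439 562 569 574 564 580 571 570 572 568 537 336 129 144 116  12   4   1   3   4  43 544 571
    | 382 501 568 574 565 576 579 570 564 552 466 261 128 151 170 168  89   2   4   7   5  46 540 577
186 |  29 317 425 434 524 580 566 574 575 545 410 244 173 183 199 220 177  24   4   5   3   5  45 577
    | 158 303 433 486 566 574 563 576 562 476 334 150 179 186 200 222 214 127  27   5   4   4  44 578
188 | 112  79 325 437 522 573 572 559 574 541 435 295 176 191 212 233 249 195  27   4   4   2  45 584
    | 115 102 415 486 572 567 562 566 556 475 333 170 185 205 221 230 242 256 188  30   2   4  43 576
190 | 355 282 181 429 510 575 566 576 568 532 428 310 208 219 226 247 257 272 211  44   5   4  46 576
    | 361 343 341 443 569 568 563 572 545 469 316 195 205 211 231 240 240 231 167  93  60   2  46 576
192 | 381 262 230 421 478 563 570 562 568 559 446 290 215 229 244 255 253 230 151 119  48   5  42 520
    | 34
[... 821 characters left out ...]
 374 173   6   4  12 158 360 338 314 292 274 255 210 158 154 149 145 113  75  31   3  30
202 | 378 395 403 192   6   5  90 226 254 242 219 190 163 157 147 146 141 106  82  67  15   4   4   5
    | 381 395 402 193   5   5   5   7  77 169 176 174 173 178 166 164 144 110  75  16   5   4   3   4
204 | 386 399 410 226   4   6   6  13 127 129 139 127 140 147 106  84  44  41   5   4   4   5   4   3
    | 384 402 411 223   4   5   5   5   6   5  57  94 106  69  46  36   5   5   6   4   6   5   4   4
206 | 364 374 392 227   4   4   6   7   6   4   5   4   8   4   4   4   7   8   4   3   4   5   2  46
    | 366 378 390 224   4   5   6   4   4   5   4   6   5   4   5   5   4   4   4   4   4   4   2  47
```

```bash
python3 -c "
from fit import *; import pickle
o=[.5,.5]
c,T,q=pickle.load(open('s6.pkl','rb'))
p=np.array([(259.6,184),(260.6,186),(261.8,188),(262.8,190),(264,192),(249.2,200),(250.2,202),(252,204),(261,204),(263.3,202),(256,205)])
for bl in(0,.03): fit(c,T,q,np.array(o)*1,10,[( u*10,v*10) for u,v in p],blur=bl*10)
c,T,q=pickle.load(open('s7.pkl','rb'))
p=np.array([(260.3,184),(261.5,186),(262.9,188),(264.3,190),(249.6,198),(251.1,200),(252.2,202),(253.8,204),(259.5,204),(262.6,202),(264.6,200),(256.5,205)])
for bl in(0,.03): fit(c,T,q,np.array(o)*1,10,[( u*10,v*10) for u,v in p],blur=bl*10)
"
```

```text
tilt 25.59 base rel TCP along Z,up,Y [-0.0217 -0.02   -0.    ] res [-0.8  0.5  0.   1.3  0.8  0.1 -1.7  3.4 -3.7 -0.1  5.1 -0. ]
tilt 23.41 base rel TCP along Z,up,Y [-0.0215 -0.0208  0.    ] res [ 0.2  0.6 -0.9 -0.5 -2.  -3.3 -4.2  2.  -4.   0.3  3.6  0.1]
tilt 30.56 base rel TCP along Z,up,Y [-0.0272 -0.0183 -0.    ] res [-1.2  0.5  0.5  0.6  1.6  1.9 -1.1 -0.1 -1.2  0.6  3.1 -2.3 -0.2]
tilt 27.65 base rel TCP along Z,up,Y [-0.0268 -0.0195 -0.    ] res [-0.7 -0.3 -1.6 -2.9 -1.7 -0.1 -1.9  0.4 -1.7  1.1  4.3 -3.3 -0. ]
```

The tilt is now about 30°, with the base centre 26.5 mm along −Z and 18.5 mm below the TCP. That puts the presentation TCP at about (.4478, −.2754, .1915) with yaw −123.2°, reached by passing over the box at z of about .25.

drive_tool(steps=[[-3, 0, 0, -8, 0], [-3, 0, 0, -7.9, 0], [-2.8, 0, 0, 0, 0], [0, 1.5, -0.9, 0, 0], [0, 3, -1.75, 0, 0], [0, 3, -1.75, 0, 0], [0, 3, -1.75, 0, 0], [0, 3, -1.75, 0, 0], [0, 3, -1.75, 0, 0], [0, 3, -1.75, 0, 0]])

```text
time: 25.95
eef_pos: [0.4537, -0.1509, 0.2512]
tcp_rot: [0.678, -0.202, -0.677, -0.202]
contact_force: [1.1, 0.0, -0.3]
opening: 0.506
```

drive_tool(steps=[[0, 3, -1.75, 0, 0], [0, 3, -1.75, 0, 0], [0, 3, -1.75, 0, 0], [0, 1.9, -1.1, 0, 0], [0, 0, 0, 0, 0], [0, 0, 0, 0, 0], [0, 0, 0, 0, 0]])

```text
time: 26.65
eef_pos: [0.4474, -0.2745, 0.2509]
tcp_rot: [-0.678, 0.202, 0.678, 0.202]
contact_force: [-0.5, -0.2, -1.3]
opening: 0.502
```

```bash
python3 -c "
from h import *
to([.4478,-.2754,.1915])"
```

```text
t 26.65 tcp [ 0.4474 -0.2745  0.2509] yaw -123.16 q [-0.74 -0.06  1.92  0.    1.28  1.41] F [-0.5 -0.2 -1.3] op 0.502
x [-2.e-04  6.e-04 -1.e+00] shift cm [ 5.94  0.06 -0.08]
```

drive_tool(steps=[[1.5, 0.06, -0.08, 0, 0], [1.5, 0, 0, 0, 0], [1.5, 0, 0, 0, 0], [1, 0, 0, 0, 0], [0.4, 0, 0, 0, 0], [0, 0, 0, 0, 0], [0, 0, 0, 0, 0], [0, 0, 0, 0, 0]])

```text
time: 27.45
eef_pos: [0.4481, -0.2768, 0.1929]
tcp_rot: [0.678, -0.202, -0.677, -0.202]
contact_force: [0.4, -0.4, -0.5]
opening: 0.505
```

```bash
python3 -c "
from fit import *; import pickle
to([.4478,-.2754,.1915]); S=readout.get_state(); T=S['eef_pos']
c=read_camera('scene'); pickle.dump((c,T,S['tcp_rot']),open('s8.pkl','wb'))
r=R.from_quat(S['tcp_rot']); a=np.array([0,0,.866])+.5*r.apply([0,0,1]); F=np.array([.470,-.2898,.173])
x0,y0=proj(c,F).astype(int)-[35,30]; print(x0,y0); im=cv2.resize(c['frame'][y0:y0+50,x0:x0+66,::-1],(792,600),interpolation=2)
px=lambda P:((proj(c,P)+[0,.8]-[x0,y0]+.5)*12)
# predicted outline, 30 deg at the focus
for h,rr in((0,.0222),(.058,.0222),(.079,.0165)):
  for p in vial_pts(F,a,h,rr,25): cv2.circle(im,tuple(px(p).astype(int)),2,(255,0,255),-1)
print('focus',px(F),'ball pred',px(F+.05*np.array([.547,.837,0])))
cv2.imwrite('pics/p13.png',im)"
```

```text
t 27.45 tcp [ 0.4481 -0.2768  0.1929] yaw -123.22 q [-0.75 -0.01  1.98  0.    1.17  1.4 ] F [ 0.4 -0.4 -0.5] op 0.505
x [ 0.0012 -0.0011 -1.    ] shift cm [ 0.14 -0.1   0.1 ]
349 200
focus [434.91071476 381.20789571] ball pred [275.92700599 250.87755359]
```

View pics/p13.png

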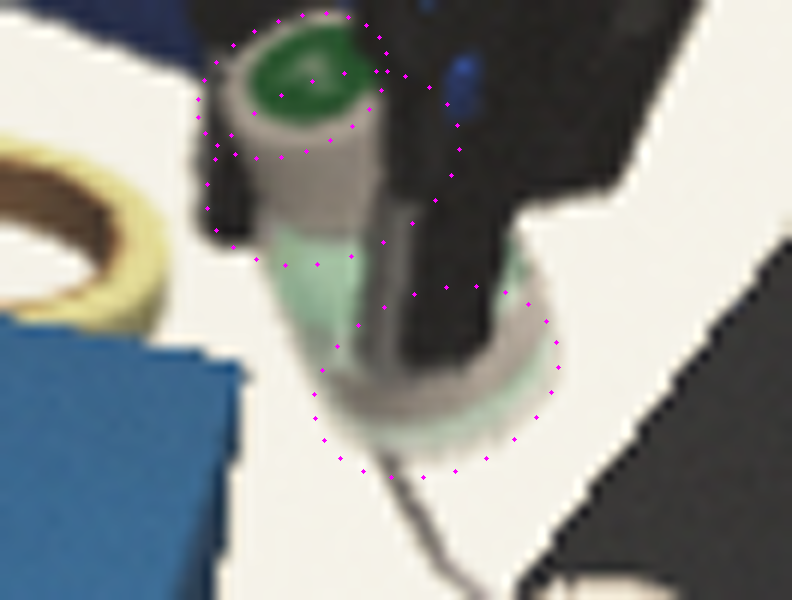

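The magenta outline marks the ideal pose. The real base bottom is at about (410,458) against 477 predicted, its right edge at 553 against 559, and the cap disc centre at about (310,75). I'll fit these numerically.

```bash
python3 - <<'E'
from fit import *; import pickle
c,T,q=pickle.load(open('s8.pkl','rb')); org=np.array([349,200]); k=12
# sub-pixel disc centre from colour, and edge rows for the lower body
f=c['frame'].astype(int); hsv=cv2.cvtColor(c['frame'],cv2.COLOR_RGB2HSV)[200:215,360:385]
m=cv2.inRange(hsv,(45,110,30),(85,255,255)); ce=cv2.moments(m,True); dc=np.array([360+ce['m10']/ce['m00'],200+ce['m01']/ce['m00']]); print('disc px',dc,'crop',(dc-org+.5)*12,ce['m00'])
r=R.from_quat(q); X,Y,Z=np.array([0,0,1.]),r.apply([0,1,0]),r.apply([0,0,1])
edge=[(553,350),(545,395),(500,437),(450,455),(410,459),(365,440),(270,262),(285,305),(300,345),(528,260)]
for b in((0,.8),(0,0)):
  for bl in(0,.4):
    for tri in(0,1):
      px=lambda P:((proj(c,P)+b-org+.5)*k)
      def mod(p): a=np.cos(p[0])*X+np.sin(p[0])*Z; return T+p[1]*Z+p[2]*X+p[3]*Y,a
      def res(p):
        B,a=mod(p); h=cv2.convexHull(np.array([px(x) for x in np.vstack([vial_pts(B,a,0,.0222),vial_pts(B,a,.058,.0222)])],np.float32))
        d=px(B+a*.079)-(dc-org+.5)*12
        return np.r_[[cv2.pointPolygonTest(h,(float(u),float(v)),True)-bl*k for u,v in edge],d*2*tri,p[3]*6000]
      s=least_squares(res,[.5,-.025,-.018,0],x_scale=[.1,.01,.01,.001],diff_step=1e-3,loss='soft_l1',f_scale=4)
      B,a=mod(s.x); print(b,bl,tri,np.degrees(s.x[0]).round(1),s.x[1:].round(4),'base',B.round(4),s.fun.round(0))
E
```

```text
disc px [374.58064516 205.80645161] crop [312.96774194  75.67741935] 31.0
(0, 0.8) 0 0 20.2 [-0.0231 -0.0166 -0.0001] base [ 0.4675 -0.2893  0.1764] [ 4.  1. -1. -1. -1. 11. -1.  3.  8. 10.  0. -0. -1.]
(0, 0.8) 0 1 29.2 [-0.0273 -0.016  -0.0003] base [ 0.4711 -0.2914  0.1769] [ 20.   7.   2.   1.  -1.   5.   9.   4.  -0.  15.  -2. -29.  -2.]
(0, 0.8) 0.4 0 23.0 [-0.0241 -0.0173 -0.0001] base [ 0.4684 -0.2899  0.1756] [ 3. -0. -1. -1. -1. 10. -1.  1.  3.  4.  0. -0. -0.]
(0, 0.8) 0.4 1 28.7 [-0.0269 -0.0172 -0.0003] base [ 0.4708 -0.2912  0.1757] [ 13.   4.   2.   2.   1.   7.   7.   3.  -1.   6.  -2. -20.  -2.]
(0, 0) 0 0 20.3 [-0.0234 -0.0187 -0.0001] base [ 0.4678 -0.2895  0.1743] [ 4.  1. -1. -1. -1. 11. -1.  3.  8. 10.  0. -0. -1.]
(0, 0) 0 1 29.2 [-0.0276 -0.0181 -0.0003] base [ 0.4714 -0.2916  0.1749] [ 20.   7.   2.   1.  -1.   5.   9.   4.  -0.  15.  -2. -27.  -2.]
(0, 0) 0.4 0 23.1 [-0.0245 -0.0194 -0.    ] base [ 0.4686 -0.2901  0.1735] [ 3. -0. -1. -1. -1. 10. -1.  1.  3.  3.  0. -0. -0.]
(0, 0) 0.4 1 28.7 [-0.0272 -0.0193 -0.0003] base [ 0.471  -0.2914  0.1737] [ 13.   4.   2.   2.   1.   7.   7.   3.  -1.   6.  -2. -18.  -2.]
```

The fits agree. The base is within about 1 to 2 mm of the focus and the tilt is about 29 to 30°. I'll make a last steadiness check, confirm the pink vial is still in place numerically, then hand in.

drive_tool(steps=[[0, 0, 0, 0, 0], [0, 0, 0, 0, 0], [0, 0, 0, 0, 0], [0, 0, 0, 0, 0], [0, 0, 0, 0, 0]])

```text
time: 28.0
eef_pos: [0.4477, -0.2763, 0.192]
tcp_rot: [0.678, -0.202, -0.678, -0.202]
contact_force: [0.7, -0.2, -1.4]
opening: 0.505
```

```bash
python3 - <<'E'
from h import *; import pickle
to([.4478,-.2760,.192]); print("dq",np.abs(readout.get_state()['dq']).max())
c=read_camera('top'); t=pickle.load(open('top.pkl','rb'))
g=lambda a:a['frame'].astype(int)
d=np.abs(g(c)-g(t)).sum(2)>120
for n,P in(("cyl",[.591,.3915,.01]),("purple",[.555,.073,.05]),("yellow",[.604,.234,.05]),("pink home",[.445,.36,.085]),("pot",at_z(t,287,180,.059))):
    u,v=proj(t,P).round().astype(int); print(n,d[v-8:v+9,u-8:u+9].sum(),g(c)[v,u])
u,v=int(438/1.4286),int(353/1.4286); print("timer",d[v-8:v+9,u-8:u+9].sum())
s=read_camera('scene'); _=pickle.load(open('s8.pkl','rb'))[0]; print("hold drift px>60:",(np.abs(g(s)-g(_)).sum(2)>60)[200:245,350:410].sum())
E
```

```text
t 28.0 tcp [ 0.4477 -0.2763  0.192 ] yaw -123.22 q [-0.75 -0.01  1.98  0.    1.17  1.4 ] F [ 0.7 -0.2 -1.4] op 0.505
x [ 0. -0. -1.] shift cm [ 0.   -0.03  0.01]
dq 0.0021554431845050475
cyl 0 [143 148 152]
purple 0 [121  59 137]
yellow 0 [199 185  13]
pink home 120 [199  93  95]
pot 0 [ 40  97 156]
timer 246
hold drift px>60: 124
```

```bash
python3 - <<'E'
from h import *; import pickle
g=lambda a:a['frame'].astype(int)
s=read_camera('scene'); s2=read_camera('scene'); o=pickle.load(open('scene.pkl','rb'))
print("drift",(np.abs(g(s)-g(s2)).sum(2)>60)[200:245,350:410].sum())
u,v=int(402/1.4286),int(396/1.4286); D=np.abs(g(s)-g(o)).sum(2)
print("timer diff>90:",(D>90)[v-13:v+14,u-16:u+17].sum(), "max shift",cv2.phaseCorrelate(np.float64(cv2.cvtColor(o['frame'],7)[v-16:v+16,u-18:u+18]),np.float64(cv2.cvtColor(s['frame'],7)[v-16:v+16,u-18:u+18])))
p0=pickle.load(open('s8.pkl','rb'))[0]; print(cv2.phaseCorrelate(np.float64(cv2.cvtColor(p0['frame'],7)[200:245,350:410]),np.float64(cv2.cvtColor(s['frame'],7)[200:245,350:410])))
E
```

```text
drift 1
timer diff>90: 638 max shift ((0.13254695066225253, -0.173221925720501), 0.7777267813780423)
((-0.2579620248595944, 0.5944578151937101), 0.9744237502224915)
```

```bash
python3 -c "
from h import *
print(sign_off())"
```

```text
the job is handed in; nothing more can be done
None
```

I put the pink vial back in its red holder first. I then took the green vial from its holder, and I handed in while it was held steady at the focus point. The job took about 28 s of the 56 s allowed; `sign_off()` gave no verdict.

- **Pink vial:** the tool stopped at the height expected for a fully seated vial, with about 6 N pushing back. A picture after letting go showed it upright and seated the same way as the green one. At the end I only confirmed that colour still shows at its spot from above.
- **Tilting the green vial:** the tool can only turn about its vertical axis. I got the tilt by levering the gripped vial against the rim of its own well, in two passes: the first gave about 25°, the second about 30°.
- **Final pose:** the camera fits put the base within about 1–2 mm of the focus point. The last two pictures, taken just before hand-in, showed no drift.
- **Where the tilt checks disagreed:** the side view gave about 28–31°. The view at the focus is weak for tilt: it gave about 29° using the cap disc but only 20–23° from the outline alone. I trusted the first two, so the tilt is the least certain part.
- **Bystanders:** the cylinder, pot, and purple and yellow vials looked unchanged from above. The timer differed in brightness, but its image shifted by less than 0.2 pixels. I took that to be the arm's shadow and did not look at it again.
- **Camera and pointer:** the forces read at the end of each move showed no sign of touching the camera or pointer.

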